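Open the lower filter housing on the lab bench

ROBOT

A 6-joint arm with a two-finger parallel gripper is mounted at the origin on the work surface. World frame = base frame: x ahead of the robot, y to its left, z up, the work surface at z = 0. Lengths are in mm, angles in rad, forces in N, time in s.
With the tool pointing down it reaches from about 400 to 925 mm from the base axis. Payload 12.5 kg.
Tool frame: the origin (TCP) lies midway between the tips of the shut fingers; the grasp point (between the pads) lies 19 mm behind it (env.grip_depth is the distance from the TCP to the grasp point, in mm); z points along the fingers, y is the line along which they close (so a half turn about z gives the same grasp; the last joint's range is limited). The gripper opens to 95 mm and grips with 3 to 60 N. Pads are 20 mm wide; open, the fingers measure 119 mm over their backs; the gripper's body (75 mm by 180 mm) begins 59 mm behind the grasp point.
Start: joints at [1.029, 0.491, 1.559, -0, 1.092, -0.106], TCP at [263.822, 566.61, 189.661] pointing down, gripper open.
Joint ranges: [-3.1, 3.1], [-0.84, 2.19], [0.05, 2.79], [-1.13, 4.28], [0.06, 2.93], [-2.69, 2.69]. Speed limits (rad/s): [2.22, 2.22, 2.79, 3.14, 3.14, 3.14].

INTERFACE

Orientations are given as [roll, pitch, yaw] about the fixed x, y, z axes, in that order (R = Rz(yaw) Ry(pitch) Rx(roll)).
In Python, from cell import monitor, viewer, order, env gives the robot as it stands.
- The arm moves only by the tool move_arm, never from a script. Its argument "moves" is one flat list of numbers, 4 for each row, row after row: the shift along the tool's x, y, z normalised to -1 to 1, where 1 is 0.15 m, then the turn about the tool's z normalised to -1 to 1, where 1 is pi/2 rad. A call has 1 to 10 rows; each row shifts and turns the commanded pose from where the row before left it, along the tool's axes as they then stand; what a row does not reach is not made up. A row lasts 1/8 s, in which the tool goes at most 62.5 mm and 10.7 degrees, less where a joint would pass 70% of its speed; a pose out of reach is approached as far as the arm can. A call with a number of a shift or a turn outside -1 to 1 is refused whole. A call with a gripper value outside its range is refused whole. "claw" is the finger opening in mm, from 0 to 95.1, set as the call begins (left out, the last holds). The fingers move at their own pace and stop on an object; the grip force is fixed at half the most. Time passes only in rows, so rows that do not move let the fingers close. It gives the time, the measured TCP pose, the force, the opening and the grip force at its end, in the units of the state.
- monitor.state(): the state, without advancing time (a new reading comes with each control period).
- viewer.read_camera(name): name is "scene" or "top" or "wrist"; returns the picture (480x640x3 uint8, red, green, blue); there is no depth.
- viewer.camera_info(name): a dict with "K" (3x3 intrinsics, pixels), "camera_from_world" (4x4, takes a point from world to camera coordinates). Camera axes: x right, y down, z forward; pixel columns grow to the right and rows downward; lengths in mm; the calibration is good to about 2 mm. A picture is of the moment at which its call begins: read the wrist's pose just before it. camera_info takes no time and is no camera call; for the wrist camera it gives the pose at the moment of the call.
- order.job_done(): hands the job in; it is judged then, once.
The state is a dict: "t": time; "joints": joint angles; "qvel": joint speeds; "tau": joint torques, N m; "eef_pos": TCP position; "tcp_rot": TCP orientation; "ft_force": force on the tool from outside, world axes, zero at the start; "moment": the same for the moment, N m; "opening": opening from 0.0 (shut) to 1.0 (fully open); "grip_force": force on a finger pad.
Only numpy, scipy, OpenCV 4.12 (cv2) and the standard library are available. Lean on these libraries where they do the work, as an engineer would, in place of code of your own. Each camera call takes 0.05 s, during which the arm holds its last target. There are 200 camera calls.

TASK

Open the lower of the two filter housings so that its filter can be checked: twist its cover a quarter turn anticlockwise (seen from above) until its tabs are out from under the lugs, then lift it straight off and set it down, right way up, in the shallow steel tray. Don't drop it, let go of it in the end, and leave the taller housing shut.

Things in the scene. Friction and masses are not known exactly. Their poses are not given: they have to be found in the camera images.
- low_cover_grip (a point): Middle of the upright grip bar (60 mm long in x, 16 thick in y, 43 tall) on the loose grey cover (about 180 g) of the LOWER filter housing, on the cover's axis; z up. Heights from here: bar top +20, cover's flat top (84 diameter) -22, housing rim -38 when seated, underside of its plug (62 wide, 3 mm play in the pot) -46 mm. Two tabs, 40 wide, 6 thick, reach 50 mm out along x, at the rim.
- low_housing: Fixed white pot, 92 mm wide, 60 tall; origin under its centre, on the bench; z up. Two metal lugs at its +x and -x sides reach 60 mm out, 12.5 mm over the rim. Locked at the start: cover's x within 10 deg of the pot's x, tabs under the lugs, clockwise blocked. Anticlockwise from above, tabs are clear at 50 deg; stop at 125 deg; 90 is best. Turns with light friction.
- tray: Shallow open steel tray, fixed, 150 mm in its x, 160 mm in its y, 14 mm high, walls and floor 4 mm thick. Origin at the centre of its underside, on the bench; z up.
- tall_cover_tab (a point): On the cover of the TALLER housing (95 mm tall, fixed, same make and same cover), which stays shut: middle of the outer end of one of its two tabs, 3 mm above that housing's rim. That cover's axis lies 50 mm from here along this point's -x; its grip bar rises to 58 mm above the rim. z up.
Mind the look-alikes: they are no part of the job. Leave any brown look-alike of the part that bears low_cover_grip alone.

How it is judged (in metres and radians):
On the way, in this order (a step that is already met when the one before it is completed fails the run):
1. the lower housing's cover has been turned at least 45 degrees from its locked position while still seated on the housing (angle between the x axis of low_cover_grip and the x axis of low_housing, either way round above 0.785 rad and z of low_cover_grip in the frame of low_housing below 0.106 m and horizontal distance between low_cover_grip and low_housing below 0.012 m), for 0.1 s.
2. the cover has been lifted off, at least 30 mm above its seat (z of low_cover_grip in the frame of low_housing above 0.128 m), for 0.1 s.
At the end, for the whole second after the job is handed in: The lower housing's cover lies at rest on the floor of the tray, right way up (within 10 degrees), its centre within 50 mm of the tray's centre (horizontal distance between low_cover_grip and tray below 0.05 m and z of low_cover_grip in the frame of tray between 0.04 and 0.06 m and angle between low_cover_grip's own z axis and vertical below 0.17 rad and linear speed of low_cover below 0.02 m/s); the robot touches nothing.
It fails at once if the cover of the taller housing was turned or lifted (its tab moved by more than 20 mm) (distance of tall_cover_tab from where it was at the start of the episode above 0.02 m).
It fails at once if the lower housing's cover was dropped: out of the fingers and falling faster than 0.7 m/s (a drop of about 25 mm) (linear speed of low_cover above 0.7 m/s and contact force between the fingers and low_cover below 0.05 N).
It also fails if it takes over 45 s, if anything falls off the work surface, if the arm or the gripper's body presses on something with over 40 N, if the wrist force passes 120 N, or if a joint passes its speed limit or range.

## Working session

There is one attempt and no reset: what is moved stays moved. The work goes in short steps, Python scripts to look and compute and a tool call to move; the robot and the scene stay as the last step left them, time stands still between calls to the robot, and variables do not carry over. Pictures are saved under pics/ and viewed, at most 10 in all, crops included, and the job is handed in when it is done.

Besides the shell and the picture viewer there is one more tool, called after "Emit:" in YAML: its name, and indented under it one key for each argument. move_arm: Moves the arm, as the interface text tells. Scaled input: -1 to 1 covers 0.15 m each way for a shift and pi/2 rad each way for a turn. Its arguments: {"type":"object","properties":{"moves":{"type":"array"},"claw":{"type":"number"}},"required":["moves"]}

```bash
mkdir -p pics; python3 - <<'E'
from cell import monitor, viewer
import cv2,numpy as np
ims=[]
for n in("scene","top"):
    im=viewer.read_camera(n)[:,:,::-1]; cv2.imwrite(f"pics/{n}0.png",im)
    i=viewer.camera_info(n); print(n,np.round(i["K"],1).tolist(),np.round(i["camera_from_world"],3).tolist())
s=monitor.state();print(s["t"],s["eef_pos"],s["tcp_rot"])
E
```

```text
scene [[455.9, 0.0, 318.0], [0.0, 455.9, 236.1], [0.0, 0.0, 1.0]] [[-0.366, 0.931, 0.015, 146.713], [0.621, 0.256, -0.741, -290.699], [-0.693, -0.262, -0.671, 1364.601], [0.0, 0.0, 0.0, 1.0]]
top [[609.8, 0.0, 328.1], [0.0, 609.8, 233.0], [0.0, 0.0, 1.0]] [[0.021, -1.0, 0.009, 48.46], [-0.993, -0.022, -0.112, 565.904], [0.112, -0.007, -0.994, 1346.319], [0.0, 0.0, 0.0, 1.0]]
0.1 [263.67915143 566.39002349 189.10782738] [-3.14061154e+00 -9.59384270e-05  2.70583430e+00]
```

View pics/scene0.png

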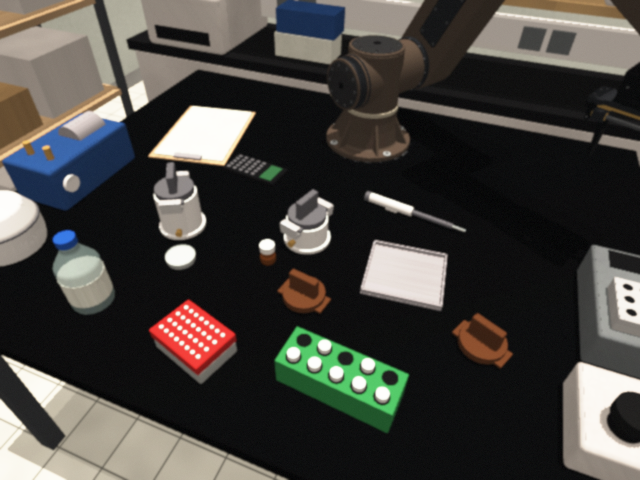

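View pics/top0.png

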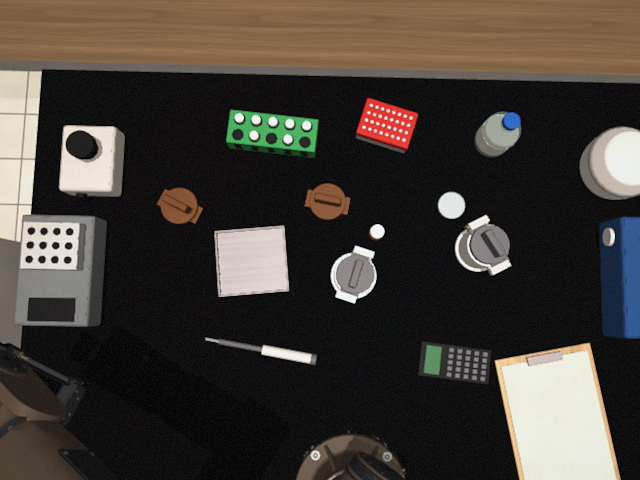

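The scene view shows the lower housing at about (307,225), the tall one at (178,200) and the tray at (406,273). In the top view the low cover is at (355,275) with its lugs at (363,252) and (346,297). The tray there is at (252,261) and the tall housing at (487,247). The brown covers are look-alikes. Next I measure by mask.

```bash
cat > h.py <<'E'
import numpy as np,cv2
from cell import monitor,viewer
def cast(px,z,i):
    K=np.array(i["K"]);T=np.array(i["camera_from_world"]);R=T[:3,:3];c=-R.T@T[:3,3]
    px=np.atleast_2d(np.float64(px)); d=(R.T@np.linalg.inv(K)@np.c_[px,np.ones(len(px))].T).T
    return c+d*((z-c[2])/d[:,2])[:,None]
def blobs(mask,amin=30):
    n,l,s,c=cv2.connectedComponentsWithStats(mask.astype(np.uint8))
    return [(l==k,s[k],c[k]) for k in range(1,n) if s[k,4]>=amin]
def rect(m):
    c=cv2.findContours(m.astype(np.uint8),0,1)[0]; return cv2.boxPoints(cv2.minAreaRect(np.vstack(c)))
E
python3 - <<'E'
from h import *
im=cv2.imread("pics/top0.png"); i=viewer.camera_info("top")
h=im.max(2).astype(int); sat=h-im.min(2)
sub=np.zeros(h.shape,bool); sub[235:315,322:385]=1
print("lugs");
for m,s,c in blobs(sub&(h>225),15): print(c,s[4],cast(c,73,i)[0].round(1))
for lo,hi,z in((95,150,76),(45,92,118)):
  for m,s,c in blobs(sub&(h>lo)&(h<hi)&(sat<25),40):
    print(lo,hi,c,s,cast(c,z,i)[0].round(1),cast(rect(m),z,i).round(0)[:,:2].tolist())
t=np.zeros(h.shape,bool); t[220:302,208:295]=1
for m,s,c in blobs(t&(h>120),500): 
    r=rect(m);print("tray",c,s,r.tolist(),cast(r,14,i).round(0)[:,:2].tolist(),cast(r.mean(0),14,i)[0])
cv2.imwrite("pics/crop1.png",cv2.resize(im[235:315,322:385],None,fx=7,fy=7,interpolation=cv2.INTER_CUBIC))
E
```

```text
lugs
[377.   235.76] 25 [556.4 -46.3  73. ]
[363.48333333 251.61666667] 120 [520.9 -17.2  73. ]
[341.03831418 282.99616858] 261 [451.6  30.6  73. ]
[367.74647887 288.52112676] 71 [440.8 -27.6  73. ]
95 150 [354.64690497 273.89189189] [ 336  251   38   45 1147] [471.8   1.5  76. ] [[445.0, 55.0], [527.0, 24.0], [499.0, -52.0], [417.0, -21.0]]
tray [251.0841341 260.7053171] [ 214  225   75   72 4683] [[212.5871124267578, 230.57403564453125], [283.8215026855469, 224.79827880859375], [289.1727294921875, 290.79681396484375], [217.9383544921875, 296.57257080078125]] [[567.0, 325.0], [583.0, 162.0], [433.0, 146.0], [417.0, 306.0]] [499.58344782 234.78195882  14.        ]
```

View pics/crop1.png

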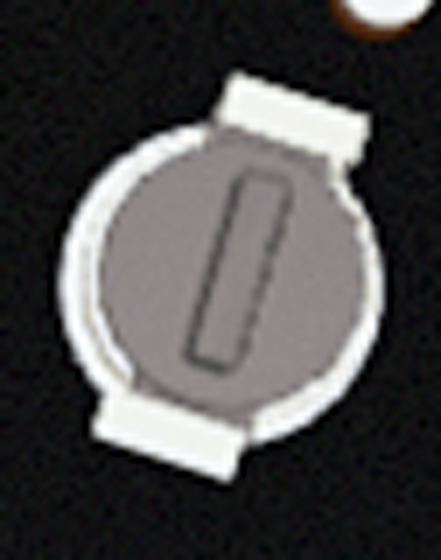

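The crop shows the grey disc centred at about (355,274), the bar tilted about 15° and the lugs about 20°. The cover axis is at about (472,1) and the tray centre at about (500,235). I'll move above the cover for a wrist view.

Emit:
move_arm:
  moves: [-0.24, -0.24, -0.04, 0, -0.24, -0.24, -0.04, 0, -0.24, -0.24, -0.04, 0, -0.24, -0.24, -0.04, 0, -0.24, -0.24, -0.04, 0, -0.24, -0.24, -0.04, 0, -0.24, -0.24, -0.04, 0, -0.24, -0.24, -0.04, 0, -0.24, -0.24, -0.04, 0, -0.24, -0.24, -0.04, 0]
  claw: 60

```text
t: 1.35
eef_pos: [438.4, 86.7, 249.8]
tcp_rot: [3.141, -0.0, 2.706]
ft_force: [-0.2, -0.2, 0.4]
opening: 0.629
grip_force: 0.0
```

Emit:
move_arm:
  moves: [0, 0, 0, 0.118, 0, 0, 0, 0.118, 0, 0, 0, 0.118, 0, 0, 0, 0.118, 0, 0, 0, 0.118, 0, 0, 0, 0.118, 0, 0, 0, 0.118, 0, 0, 0, 0.118, 0, 0, 0, 0.118, 0, 0, 0, 0.118]

```text
t: 2.6
eef_pos: [438.0, 88.3, 249.4]
tcp_rot: [-3.141, 0.0, 0.846]
ft_force: [0.5, 0.0, -0.7]
opening: 0.629
grip_force: 0.0
```

Emit:
move_arm:
  moves: [0, 0, 0, 0.118, 0, 0, 0, 0.118, 0, 0, 0, 0.118, 0, 0, 0, 0.118, 0, 0, 0, 0.118, 0, 0, 0, 0.118, 0, 0, 0, 0, 0, 0, 0, 0]

```text
t: 3.6
eef_pos: [438.1, 88.3, 249.5]
tcp_rot: [-3.142, 0.0, -0.256]
ft_force: [-0.1, 0.3, 0.1]
opening: 0.629
grip_force: 0.0
```

```bash
python3 - <<'E'
from h import *
i=viewer.camera_info("wrist"); im=viewer.read_camera("wrist")[:,:,::-1]; cv2.imwrite("pics/w1.png",im)
import json; json.dump({k:np.array(i[k]).tolist() for k in("K","camera_from_world")},open("w1.json","w"))
T=np.array(i["camera_from_world"]);print((-T[:3,:3].T@T[:3,3]).round(0),T[2,:3].round(2))
p=T@[472,1,98,1];p=np.array(i["K"])@p[:3];print(p[:2]/p[2])
E
```

```text
[507.  71. 446.] [-0.24  0.06 -0.97]
[403.04531151 160.24847014]
```

View pics/w1.png

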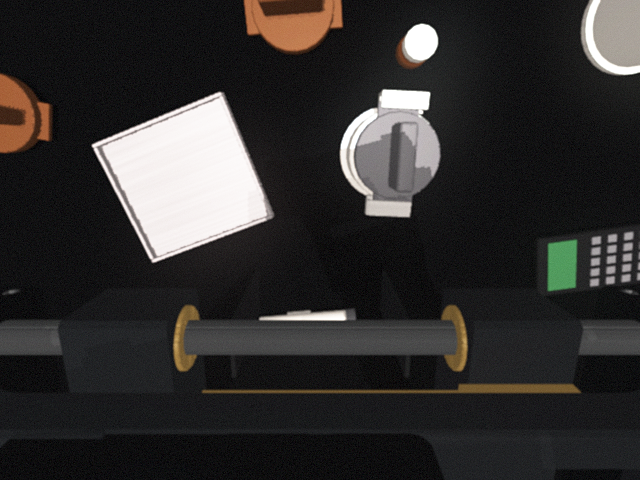

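The wrist view shows the cover at about (397,155), the lugs at (404,100) and (388,207), and the tray corners near (94,147), (222,94), (272,216) and (154,262). I enlarge the cover to read the bar.

```bash
python3 - <<'E'
from h import *
im=cv2.imread("pics/w1.png")
cv2.imwrite("pics/w1c.png",cv2.resize(im[85:225,330:450],None,fx=4,fy=4,interpolation=cv2.INTER_CUBIC))
E
```

```text
(no output)
```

View pics/w1c.png

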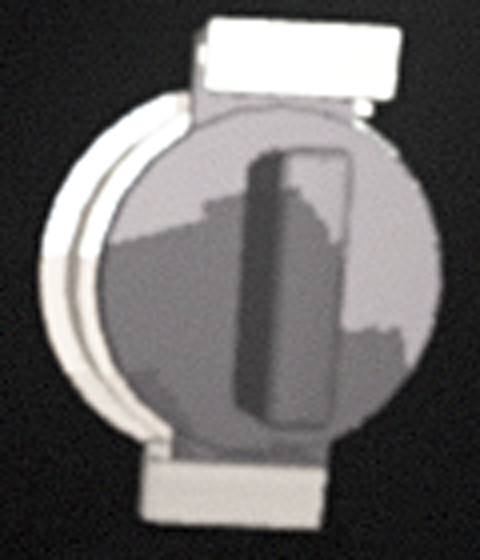

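The crop shows the bar's top face at corners (284,150), (351,150), (332,427) and (270,423), and both lugs clearly. I cast these, and the tray corners, onto their planes.

```bash
python3 - <<'E'
from h import *
import json
i=json.load(open("w1.json")); o=np.array([330,85])
def ang(a,b): d=b-a; return np.degrees(np.arctan2(d[1],d[0]))
B=cast(np.array([(284,150),(351,150),(332,427),(270,423)])/4+o,118,i)
print("bar",B.mean(0),ang((B[2]+B[3])/2,(B[0]+B[1])/2),np.linalg.norm(B[0]-B[3]),np.linalg.norm(B[0]-B[1]))
D=cast(np.array([(105,280),(440,280),(272,108),(272,452)])/4+o,76,i);print("disc",D[:2].mean(0),D[2:].mean(0),np.linalg.norm(D[0]-D[1]),np.linalg.norm(D[2]-D[3]))
U=cast(np.array([(210,18),(402,28),(396,100),(205,92)])/4+o,72.5,i);L=cast(np.array([(145,460),(326,466),(321,527),(142,520)])/4+o,72.5,i)
print("lugs",U.mean(0),L.mean(0),(U.mean(0)+L.mean(0))/2,ang(L.mean(0),U.mean(0)),np.linalg.norm(L[2:].mean(0)-U[:2].mean(0)),ang(U[0],U[1]),ang(L[0],L[1]))
r=np.array([(94,147),(222,94),(272,216),(154,262)]);T=cast(r,14,i)
print("tray",T.round(0)[:,:2].tolist(),T.mean(0),ang(T[0],T[1]),ang(T[1],T[2]),[np.linalg.norm(T[k]-T[k-1]).round() for k in range(4)])
E
```

```text
bar [475.25571504   1.04818504 118.        ] -14.704457190257882 57.834966504818965 14.195126827688936
disc [4.75919538e+02 2.31411896e-01 7.60000000e+01] [474.80064741   0.58535499  76.        ] 81.78922404126517 82.16819051126647
lugs [523.94044136 -17.77678469  72.5       ] [425.90785735  19.86894735  72.5       ] [474.92414935   1.04608133  72.5       ] -21.007410723456115 120.95146130481263 -107.3784524980358 -106.50593577530975
tray [[566.0, 320.0], [583.0, 162.0], [439.0, 148.0], [420.0, 304.0]] [502.2687791  233.49754656  14.        ] -83.85439255570878 -174.28288039883026 [np.float64(147.0), np.float64(159.0), np.float64(145.0), np.float64(158.0)]
```

The cover axis is at (475,1) by bar, disc and lugs alike, and the tool yaw already matches the bar. Next: over it, down and grip.

Emit:
move_arm:
  moves: [0.129, 0.167, 0, 0, 0.129, 0.167, 0, 0, 0.129, 0.167, 0, 0, 0, 0, 0.25, 0, 0, 0, 0.25, 0, 0, 0, 0.25, 0, 0, 0, 0, 0, 0, 0, 0, 0]

```text
t: 4.65
eef_pos: [475.7, 0.7, 138.3]
tcp_rot: [-3.141, -0.001, -0.259]
ft_force: [-0.3, 0.1, 0.1]
opening: 0.629
grip_force: 0.0
```

Emit:
move_arm:
  moves: [0, 0, 0.12, 0, 0, 0, 0.12, 0, 0, 0, 0.12, 0, 0, 0, 0, 0, 0, 0, 0, 0]

```text
t: 5.28
eef_pos: [475.8, 0.7, 84.5]
tcp_rot: [-3.141, -0.002, -0.259]
ft_force: [-0.4, -0.2, 1.0]
opening: 0.63
grip_force: 0.0
```

Emit:
move_arm:
  moves: [0, 0, 0, 0, 0, 0, 0, 0, 0, 0, 0, 0, 0, 0, 0, 0, 0, 0, 0, 0, 0, 0, 0, 0, 0, 0, 0, 0]
  claw: 0

```text
t: 6.15
eef_pos: [475.0, 0.8, 83.1]
tcp_rot: [-3.141, 0.0, -0.26]
ft_force: [-0.1, 0.4, -1.3]
opening: 0.166
grip_force: 30.0
```

It grips the 16 mm bar at 30 N. Next I twist it anticlockwise.

Emit:
move_arm:
  moves: [0, 0, 0, -0.05, 0, 0, 0, -0.05, 0, 0, 0, -0.05, 0, 0, 0, -0.05, 0, 0, 0, 0]

```text
t: 6.78
eef_pos: [475.0, 0.8, 83.1]
tcp_rot: [-3.142, 0.0, 0.054]
ft_force: [-0.4, -0.1, -1.3]
opening: 0.165
grip_force: 30.0
```

Emit:
move_arm:
  moves: [0, 0, 0, -0.1, 0, 0, 0, -0.1, 0, 0, 0, -0.1, 0, 0, 0, -0.1, 0, 0, 0, -0.1, 0, 0, 0, -0.1, 0, 0, 0, -0.1, 0, 0, 0, -0.1, 0, 0, 0, 0, 0, 0, 0, 0]

```text
t: 8.02
eef_pos: [475.0, 0.7, 83.1]
tcp_rot: [-3.142, -0.0, 1.307]
ft_force: [1.0, 0.0, -1.1]
opening: 0.164
grip_force: 30.0
```

Emit:
move_arm:
  moves: [0, 0, -0.05, 0, 0, 0, -0.05, 0, 0, 0, -0.1, 0, 0, 0, 0, 0]

```text
t: 8.52
eef_pos: [475.5, 0.7, 114.2]
tcp_rot: [3.139, -0.0, 1.31]
ft_force: [0.0, -0.4, -2.3]
opening: 0.162
grip_force: 30.0
```

Emit:
move_arm:
  moves: [0, 0, -0.2, 0, 0, 0, -0.2, 0, 0.2575, -0.039, 0, 0, 0.2575, -0.039, 0, 0, 0.2575, -0.039, 0, 0, 0.2575, -0.039, 0, 0, 0.2575, -0.039, 0, 0, 0.2575, -0.039, 0, 0, 0, 0, 0, 0, 0, 0, 0, 0]

```text
t: 9.78
eef_pos: [500.3, 233.4, 172.7]
tcp_rot: [-3.141, 0.001, 1.311]
ft_force: [0.2, -0.3, -2.1]
opening: 0.163
grip_force: 30.0
```

```bash
python3 - <<'E'
from h import *
for n in("scene",): cv2.imwrite("pics/s2.png",viewer.read_camera(n)[100:400,100:500,::-1])
s=monitor.state();print(s["eef_pos"],s["opening"],s["grip_force"])
E
```

```text
[500.37534743 233.08243193 172.84845612] 0.1633471093414821 29.973540008068085
```

View pics/s2.png

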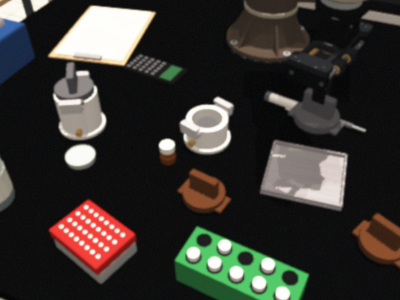

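The lower pot stands open at (207,128), the cover hangs level in the gripper at (317,115), and the tall housing is still shut. Next I lower it over the tray.

Emit:
move_arm:
  moves: [0, 0, 0.2, 0, 0, 0, 0.2, 0, 0, 0, 0.2, 0, 0, 0, 0.2, 0, 0, 0, 0.04, 0, 0, 0, 0.02, 0, 0, 0, 0.02, 0, 0, 0, 0.02, 0, 0, 0, 0, 0]

```text
t: 10.95
eef_pos: [500.7, 233.8, 38.4]
tcp_rot: [3.141, -0.0, 1.311]
ft_force: [-0.1, -0.0, -1.4]
opening: 0.168
grip_force: 30.0
```

Emit:
move_arm:
  moves: [0, 0, 0.01, 0, 0, 0, 0.01, 0, 0, 0, 0.005, 0, 0, 0, 0, 0]

```text
t: 11.45
eef_pos: [500.7, 233.8, 35.1]
tcp_rot: [3.141, -0.0, 1.311]
ft_force: [-2.4, -0.9, 8.2]
opening: 0.167
grip_force: 30.0
```

Contact force is 8 N at the expected height, so it is seated. I release and retreat.

Emit:
move_arm:
  moves: [0, 0, 0, 0, 0, 0, 0, 0, 0, 0, 0, 0, 0, 0, 0, 0, 0, 0, 0, 0, 0, 0, 0, 0]
  claw: 60

```text
t: 12.2
eef_pos: [500.6, 233.7, 34.4]
tcp_rot: [-3.142, -0.0, 1.311]
ft_force: [0.8, 1.0, 0.4]
opening: 0.625
grip_force: 0.0
```

Emit:
move_arm:
  moves: [0, 0, -0.1, 0, 0, 0, -0.2, 0, 0, 0, -0.3, 0, 0, 0, -0.3, 0, 0, 0, -0.3, 0, 0, 0, 0, 0, 0, 0, 0, 0]

```text
t: 13.08
eef_pos: [500.2, 233.6, 214.5]
tcp_rot: [3.142, -0.0, 1.311]
ft_force: [-0.3, -0.2, -0.3]
opening: 0.632
grip_force: 0.0
```

```bash
python3 - <<'E'
from h import *
cv2.imwrite("pics/s3.png",viewer.read_camera("scene")[100:400,100:500,::-1])
E
```

```text
(no output)
```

View pics/s3.png

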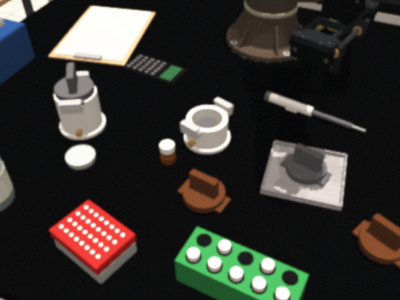

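The cover sits upright mid-tray at (305,165) and the gripper is clear of it.

```bash
python3 -c "
from cell import order
print(order.job_done())"
```

```text
the job is handed in; nothing more can be done
None
```

The lower housing's cover was twisted about 90° anticlockwise, lifted off and set upright in the middle of the tray, the taller housing stayed shut, and the job was handed in at about 13 s; the hand-in call returned no verdict.

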